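# Set the sprung length stop to its middle notch

### The arm

A 6-joint arm with a two-finger parallel gripper is mounted at the origin on a cart in front of the work surface, level with it; the furniture and walls round the work are solid. World frame = base frame: x ahead of the robot, y to its left, z up, the work surface at z = 0. Lengths are in m, angles in rad, forces in N, time in s.
With the tool pointing down it reaches from about 0.35 to 0.85 m from the base axis. Payload 8.1 kg.
Tool frame: the origin (TCP) lies between the finger pads; the fingertips stand 11 mm ahead of it and the grasp point (between the pads) lies 8 mm behind it (robot.tips_ahead is the distance from the TCP to the fingertips, in m); z points along the fingers, y is the line along which they close (so a half turn about z gives the same grasp; the last joint's range is limited). The gripper opens to 93 mm and grips with 3 to 60 N. Pads are 15 mm wide; open, the fingers measure 128 mm over their backs; the gripper's body (75 mm by 188 mm) begins 65 mm behind the grasp point.
Start: joints at [-1.249, 0.13, 1.488, -0, 1.523, -0.085], TCP at [0.237, -0.551, 0.23] pointing down, gripper open.
Joint ranges: [-2.96, 2.96], [-0.89, 2.26], [0.02, 2.5], [-1.34, 4.48], [0, 2.73], [-2.66, 2.66]. Speed limits (rad/s): [2.39, 2.39, 2.79, 3.14, 3.14, 3.14].

### API

Orientations are given as a rotation vector (axis times angle).
In Python, from plant import robot gives the robot as it stands. The module is installed in compiled form; this text tells all that it offers.
- The arm moves only by the tool move_arm, never from a script. Its argument "deltas" is one flat list of numbers, 7 for each row, row after row: the shift along the tool's x, y, z in m, then the turn, a rotation vector about the tool's x, y, z in rad, then the opening, from 0 (shut) to 1 (fully open). A call has 1 to 12 rows; each row is the pose to reach, as a shift and turn from the pose commanded when the call began, along the tool's axes at that moment; what a row does not reach only later rows make up. A row lasts 1/8 s, in which the tool goes at most 62.5 mm and 10.7 degrees, less where a joint would pass 70% of its speed; a pose out of reach is approached as far as the arm can. A call with a gripper value outside its range is refused whole. The fingers move at their own pace and stop on an object; "squeeze" is the grip in N (left out, the last holds). Time passes only in rows, so rows that repeat a pose let the fingers close. It gives the time, the measured TCP pose, the force, the opening and the grip force at its end, in the units of the state.
- robot.read_state(): the state, without advancing time (a new reading comes with each control period).
- robot.read_camera(name): name is "scene" or "side" or "wrist"; returns (picture, depth): 384x512x3 uint8, red, green, blue; 384x512 float32, m along the optical axis (not along the pixel's ray), 0 where there is no reading.
- robot.camera_model(name): a dict with "K" (3x3 intrinsics, pixels), "R" (3x3) and "t" (3): a world point X has camera coordinates R X + t; the wrist camera has in their place "tool_from_camera" (4x4, takes a point from camera to tool coordinates, whose origin is the TCP and whose axes are the flange's). Camera axes: x right, y down, z forward; pixel columns grow to the right and rows downward; lengths in m; the calibration is good to about 2 mm. A picture is of the moment at which its call begins: read the wrist's pose just before it. camera_model takes no time and is no camera call.
- robot.close_job(): hands the job in; it is judged then, once.
Trained networks look in the newest picture that a camera, given by its name, has taken for a name from the list of things; names that differ only in an ending like _2 or _b are one class to them, and where a whole thing is asked for, a point or a joint stands for the part that bears it (a point fixed in the world has none). Each returns a list of dicts, best first, with "confidence" (0 to 1); they miss things now and then, are a little off and sometimes report something else, mostly with a low value. They report only what shows in the picture. A call takes as long as a camera call.
- robot.recognise(camera, label): "uv" ([column, row] in pixels, amid what is visible of it).
The state is a dict: "t": time; "q": joint angles; "dq": joint speeds; "joint_torque": joint torques, N m; "tool_pos": TCP position; "orientation": TCP orientation; "force": force on the tool from outside, world axes, zero at the start; "wrist_torque": the same for the moment, N m; "opening": finger opening in m; "gripper_force": force on a finger pad.
Only numpy, scipy, OpenCV 4.12 (cv2) and the standard library are available. Lean on these libraries where they do the work, as an engineer would, in place of code of your own. Each camera call takes 0.05 s, during which the arm holds its last target. There are 200 camera calls.

### The job

Set the length stop on the bench to its middle position: with closed fingertips push the blue plate of the sprung slide in along its rails until the stop pin has dropped behind the first tooth, then let the slide come back against the pin, so that it stays caught at the green mark, and move clear. If you push it too far and it catches at the red mark, press the yellow release pad down until the slide springs home, and push again. Do not grip the plate, and leave the loose things around it where they are.

Things in the scene. Friction and masses are not known exactly. Their poses are not given: they have to be found in the camera images.
- length_stop: fixed length stop bolted to the bench: grey base 285 x 88 x 8 mm, two aluminium rails (tops 25 mm above the bench), end block, rocker with yellow pad in the middle. Origin at bench level on the rails' centre line; x along the rails, the way the slide is pushed; z up. Base from x = -130 to +155 mm; highest part 60 mm.
- push_face (a point): centre of the front face of the slide's blue push plate, 66 mm wide (y), 14 mm thick (x), standing 26 to 52 mm above the bench (this point 39). At home it is at x = -145 mm in the frame of length_stop; push towards +x. The space before it is free. The base plate, 8 mm high, begins 15 mm beyond the face at home.
- stop_slide (a joint): slide travel (m) along +x of length_stop: 0 home, 0.036 caught at the first tooth (middle, green), 0.068 at the second (far, red), 0.074 end. A spring returns it: 3.5 N at home, 8.5 N at the end; the pin climbing a tooth adds up to 3 N. Pushed to 0.041-0.060 and let go it returns to 0.036 and stays; past 0.064 it catches in the far notch.
- stop_rocker (a joint): rocker angle (rad): 0 with the stop pin down (sprung); grows as the yellow pad is pressed, or as the pin rides over a tooth (about 0.2). The pin is clear of the teeth above 0.24; end at 0.32.
- release_pad (a point): centre of the top of the yellow release pad (34 x 30 mm), 56 mm above the bench at x = -18 mm in the frame of length_stop. Pressed 9 to 11 mm down (about 5 N) it lifts the stop pin; the slide runs home. Needed only if the slide was pushed too far.
- marker: loose black and blue marker pen, 15 x 132 x 15 mm, lying beside the length stop on the side of its -y rail; origin at the centre of its underside; leave it alone
- bronze_block: loose bronze block 61 x 85 x 10 mm; leave it alone
- timer: loose cream timer 62 x 68 x 21 mm; leave it alone
- green_mark (a point): the green mark for the middle position, on top of the +y rail, 25 mm above the bench, at x = -64 mm in the frame of length_stop. The white mark (home) is at x = -100, the red mark (far) at -32 mm. A black pointer on the slide, 45 mm beyond the push face, moves along them.
- ceramic_dish: loose white ceramic dish, 70 mm across, 19 mm high; leave it alone

How it is judged:
On the way:
1. the slide is pushed in past the first tooth by the fingers (value of joint stop_slide above 0.038 m and contact force between the fingers and length_stop above 0.5 N), for 0.05 s.
At the end, for the whole second after the job is handed in: the slide rests at 0.033 to 0.039 m, caught by the lowered stop pin (rocker below 0.05 rad) at the middle notch, at rest (under 5 mm/s) (value of joint stop_slide between 0.033 and 0.039 m and velocity of joint stop_slide between -0.005 and 0.005 m/s and value of joint stop_rocker below 0.05 rad); the robot touches nothing.
It fails at once if the push plate is taken between the fingers (the grasp point is inside the plate) (x of the grasp point in the frame of push_face between 0.002 and 0.012 m and z of the grasp point in the frame of push_face below 0.01 m and y of the grasp point in the frame of push_face between -0.033 and 0.033 m).
It fails at once if a loose thing is moved by more than 15 mm (distance of any of marker, bronze_block, timer, ceramic_dish from where it was at the start of the episode above 0.015 m).
It also fails if it takes over 64 s, if anything falls off the work surface, if the arm or the gripper's body presses on something with over 40 N, if the wrist force passes 120 N, or if a joint passes its speed limit or range.

## Working session

There is one attempt and no reset: what is moved stays moved. The work goes in short steps, Python scripts to look and compute and a tool call to move; the robot and the scene stay as the last step left them, time stands still between calls to the robot, and variables do not carry over. Pictures are saved under pics/ and viewed, at most 10 in all, crops included, and the job is handed in when it is done.

Besides the shell and the picture viewer there is one more tool, called after "Emit:" as name(argument=value, ...) on one line, values as JSON. move_arm: Moves the arm, as the interface text tells. Its arguments: {"type":"object","properties":{"deltas":{"type":"array","items":{"type":"number"}},"squeeze":{"type":"number"}},"required":["deltas"]}

```bash
mkdir -p pics; cat > h.py <<'E'
import numpy as np, cv2
from plant import robot
from scipy.spatial.transform import Rotation as Ro
def cam(n):
    s=robot.read_state(); p,d=robot.read_camera(n); m=robot.camera_model(n)
    K=np.array(m["K"])
    if n=="wrist":
        T=np.eye(4);T[:3,:3]=Ro.from_rotvec(s["orientation"]).as_matrix();T[:3,3]=s["tool_pos"]
        C=T@np.array(m["tool_from_camera"])
    else:
        R=np.array(m["R"]);t=np.array(m["t"]);C=np.eye(4);C[:3,:3]=R.T;C[:3,3]=-R.T@t
    v,u=np.mgrid[0:d.shape[0],0:d.shape[1]]
    P=np.stack([(u-K[0,2])/K[0,0]*d,(v-K[1,2])/K[1,1]*d,d],-1)@C[:3,:3].T+C[:3,3]
    P[d==0]=np.nan
    return p,P
def save(n,p): cv2.imwrite("pics/"+n,p[...,::-1])
E
python3 - <<'E'
from h import *
ims=[]
for n in["scene","side"]:
    p,P=cam(n);ims.append(p)
    for l in["length_stop","push_face","release_pad","green_mark","marker","bronze_block","timer","ceramic_dish"]:
        for r in robot.recognise(n,l)[:2]:
            u,v=map(int,r["uv"]); print(n,l,u,v,round(r["confidence"],2),P[v,u].round(3))
    save(n+"0.png",p)
s=robot.read_state();print(s["t"],s["orientation"],robot.tips_ahead)
E
```

```text
scene length_stop 237 200 0.87 [ 0.484 -0.109  0.061]
scene push_face 218 216 0.92 [ 0.481 -0.177  0.023]
scene release_pad 239 193 0.55 [ 0.46  -0.086  0.047]
scene green_mark 235 201 0.64 [ 0.48  -0.114  0.053]
scene marker 259 207 0.43 [ 0.521 -0.052  0.014]
scene bronze_block 331 133 0.79 [0.41  0.336 0.011]
scene bronze_block 240 194 0.67 [ 0.465 -0.086  0.048]
scene timer 298 144 0.84 [0.388 0.203 0.017]
scene ceramic_dish 135 242 0.81 [ 0.409 -0.427  0.004]
side length_stop 262 231 0.97 [ 0.478 -0.122  0.018]
side push_face 274 242 0.85 [ 0.494 -0.184  0.023]
side release_pad 255 215 0.48 [ 0.47  -0.079  0.048]
side green_mark 261 231 0.59 [ 0.474 -0.124  0.021]
side marker 275 218 0.7 [ 0.541 -0.06   0.004]
side ceramic_dish 279 313 0.56 [ 0.426 -0.415  0.003]
0.9 [-3.07681182e+00 -6.34608940e-01  5.24581101e-05] 0.011
```

View pics/scene0.png

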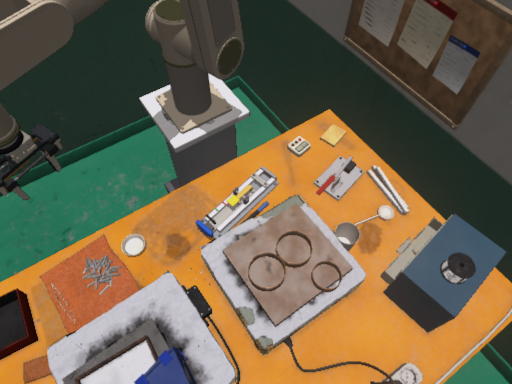

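View pics/side0.png

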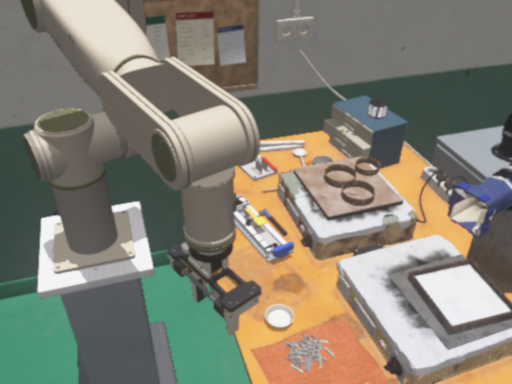

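The blue plate is at about (205,228) in the scene view. The rails run to about (270,175), and the marker lies on their far side. I'll estimate the rail axis before moving.

```bash
python3 - <<'E'
from h import *
for n in["scene","side"]:
    p,P=cam(n)
    hsv=cv2.cvtColor(p,cv2.COLOR_RGB2HSV)
    H=hsv[...,0];S=hsv[...,1]
    reg=(abs(P[...,0]-.47)<.12)&(abs(P[...,1]+.1)<.2)
    b=reg&(H>100)&(H<130)&(S>130)&(P[...,2]>.015)
    y=reg&(H>22)&(H<35)&(S>150)&(P[...,2]>.03)
    g=reg&(S<60)&(P[...,2]>.015)&(P[...,2]<.07)&(P[...,0]<.53)
    for k,m in(("blue",b),("yel",y),("grey",g)):
        Q=P[m]; print(n,k,len(Q),Q.mean(0).round(3),Q.min(0).round(3),Q.max(0).round(3))
    Q=P[g][:,:2];w,V=np.linalg.eigh(np.cov(Q.T));print(V[:,1])
E
```

```text
scene blue 109 [ 0.507 -0.237  0.048] [ 0.476 -0.248  0.027] [ 0.534 -0.225  0.057]
scene yel 81 [ 0.475 -0.118  0.056] [ 0.46  -0.135  0.052] [ 0.489 -0.099  0.061]
scene grey 1273 [ 0.472 -0.098  0.026] [ 0.404 -0.248  0.015] [0.526 0.052 0.057]
[-0.21924394  0.97567007]
side blue 59 [ 0.496 -0.24   0.052] [ 0.471 -0.251  0.045] [ 0.526 -0.228  0.058]<stdin>:11: RuntimeWarning: Mean of empty slice.
  ret = um.true_divide(
Traceback (most recent call last):
ValueError: zero-size array to reduction operation minimum which has no identity
```

Emit:
move_arm(deltas=[0.045, -0.015, 0.0, 0, 0, -0.17, 0, 0.09, -0.03, 0.0, 0, 0, -0.34, 0, 0.135, -0.045, 0.01, 0, 0, -0.52, 0, 0.18, -0.06, 0.02, 0, 0, -0.69, 0, 0.225, -0.075, 0.03, 0, 0, -0.86, 0, 0.27, -0.09, 0.04, 0, 0, -1.04, 0, 0.315, -0.105, 0.05, 0, 0, -1.21, 0, 0.355, -0.12, 0.06, 0, 0, -1.385, 0, 0.355, -0.12, 0.06, 0, 0, -1.385, 0, 0.355, -0.12, 0.06, 0, 0, -1.385, 0], squeeze=40)

```text
t: 2.25
tool_pos: [0.5158, -0.3006, 0.1697]
orientation: [-1.964, -2.452, 0.001]
force: [-0.1, -0.4, 1.2]
opening: 0.0013
gripper_force: 0.0
```

```bash
python3 - <<'E'
from h import *
p,P=cam("wrist");save("w1.png",p)
s=robot.read_state();print(s["t"],s["tool_pos"],Ro.from_rotvec(s["orientation"]).as_matrix().round(3),s["opening"],s["force"])
print(np.array(robot.camera_model("wrist")["tool_from_camera"]).round(3))
np.save("P1.npy",P)
hsv=cv2.cvtColor(p,cv2.COLOR_RGB2HSV);H=hsv[...,0];S=hsv[...,1];V=hsv[...,2]
b=(H>100)&(H<130)&(S>130)&(P[...,2]>.035)&(P[...,2]<.07)
y=(H>22)&(H<35)&(S>150)&(P[...,2]>.03)&(P[...,2]<.08)
for k,m in(("blue",b),("yel",y)):
    n,l,st,c=cv2.connectedComponentsWithStats(m.astype(np.uint8))
    if n<2: print(k,"none");continue
    i=1+st[1:,4].argmax();Q=P[l==i];print(k,st[i],np.median(Q,0).round(4),cv2.minAreaRect((Q[:,:2]*1000).astype(np.float32)))
E
```

```text
2.3 [ 0.51557854 -0.30112626  0.16998112] [[-0.217  0.976  0.   ]
 [ 0.976  0.217 -0.001]
 [-0.001 -0.    -1.   ]] 0.000596900356932262 [ 0.40365123 -0.44010003  0.09631612]
[[ 0.001 -0.956 -0.292  0.082]
 [ 1.     0.001 -0.     0.   ]
 [ 0.001 -0.292  0.956 -0.155]
 [ 0.     0.     0.     1.   ]]
blue [222 113  69  15 975] [ 0.5012 -0.2339  0.0516] ((500.9060974121094, -233.9843292236328), (63.474143981933594, 12.905133247375488), 12.497751235961914)
yel [335 127   1   1   1] [ 0.5725 -0.2239  0.0566] ((572.4755859375, -223.861572265625), (0.0, 0.0), 0.0)
```

View pics/w1.png

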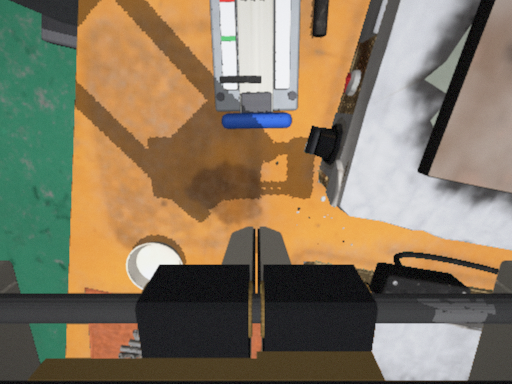

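The plate is at (222–291, 113–128), centred on the fingers and square to them. The pointer at (240,79) reads home and the green mark is at (228,38). Descend in front of the plate, then ease into contact.

Emit:
move_arm(deltas=[0.01, 0, 0.04, 0, 0, 0, 0, 0.02, 0, 0.08, 0, 0, 0, 0, 0.03, 0, 0.115, 0, 0, 0, 0, 0.035, 0, 0.126, 0, 0, 0, 0, 0.035, 0, 0.126, 0, 0, 0, 0, 0.035, 0, 0.126, 0, 0, 0, 0])

```text
t: 3.05
tool_pos: [0.5095, -0.2677, 0.0458]
orientation: [1.962, 2.449, 0.0]
force: [0.8, -0.4, -0.2]
opening: 0.0001
gripper_force: 0.0
```

Emit:
move_arm(deltas=[0.01, 0, 0, 0, 0, 0, 0, 0.018, 0, 0, 0, 0, 0, 0, 0.024, 0, 0, 0, 0, 0, 0, 0.03, 0, 0, 0, 0, 0, 0, 0.03, 0, 0, 0, 0, 0, 0, 0.03, 0, 0, 0, 0, 0, 0])

```text
t: 3.8
tool_pos: [0.5022, -0.2372, 0.0441]
orientation: [1.962, 2.452, 0.0]
force: [0.7, -2.8, 2.7]
opening: 0.0006
gripper_force: 2.0
```

```bash
python3 - <<'E'
from h import *
p,P=cam("wrist");save("w2.png",p)
s=robot.read_state();print(s["t"],s["tool_pos"],s["force"],s["opening"])
E
```

```text
3.85 [ 0.50219398 -0.23722866  0.0440408 ] [ 2.34337555 -3.30121714  4.138859  ] 0.0005864757624355477
```

View pics/w2.png

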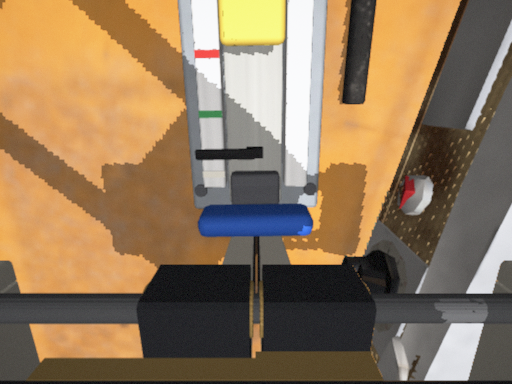

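Fingers are in contact with the plate. The pointer is at row 153, green at row 114 and red at row 54. Get the travel from 3D.

```bash
cat >> h.py <<'E'
def travel():
    p,P=cam("wrist");s=robot.read_state()
    hsv=cv2.cvtColor(p,cv2.COLOR_RGB2HSV).astype(int);H,S,V=[hsv[...,i] for i in range(3)]
    d=np.array([-.217,.976]);e=np.array([-.976,-.217])  # e = +y of stop
    q=P[...,:2]-np.array([.501,-.234]);a=q@d;c=q@e;z=P[...,2]
    reg=(c>.012)&(c<.045)&(a>-.05)&(a<.16)&(z>.018)&(z<.05)
    o={}
    for k,m in(("green",(H>40)&(H<90)&(S>100)),("red",((H<8)|(H>172))&(S>130)),("ptr",(V<50)&(c<.03)),("blue",(H>100)&(H<130)&(S>130))):
        m=m&(reg if k!="blue" else (z>.045)&(z<.06))
        o[k]=(int(m.sum()),round(float(np.nanmedian(a[m])),4),round(float(np.nanmedian(z[m])),4)) if m.any() else None
    print(round(s["t"],2),s["tool_pos"].round(4) if hasattr(s["tool_pos"],"round") else s["tool_pos"],np.round(s["force"],1),o)
    if o["ptr"]and o["green"]: print("travel by pointer",.036+o["ptr"][1]-o["green"][1],"by plate",o["blue"][1])
    return p
E
python3 -c "
from h import *
travel()"
```

```text
3.9 [ 0.5022 -0.2373  0.044 ] [ 1.9 -4.5  3.3] {'green': (132, 0.0734, 0.026), 'red': (175, 0.1053, 0.026), 'ptr': (281, 0.0507, 0.0318), 'blue': (2653, 0.0155, 0.0515)}
travel by pointer 0.013299999999999992 by plate 0.0155
```

Emit:
move_arm(deltas=[0.006, 0, 0, 0, 0, 0, 0, 0.012, 0, 0, 0, 0, 0, 0, 0.018, 0, 0, 0, 0, 0, 0, 0.024, 0, 0, 0, 0, 0, 0, 0.03, 0, 0, 0, 0, 0, 0, 0.036, 0, 0, 0, 0, 0, 0, 0.036, 0, 0, 0, 0, 0, 0, 0.036, 0, 0, 0, 0, 0, 0])

```text
t: 4.9
tool_pos: [0.4939, -0.2026, 0.0439]
orientation: [1.962, 2.452, -0.001]
force: [-0.1, -6.8, 4.3]
opening: 0.0002
gripper_force: 3.2
```

```bash
python3 -c "
from h import *
travel()"
```

```text
4.95 [ 0.4939 -0.2026  0.0439] [ 0.2 -6.3  3.3] {'green': (121, 0.0734, 0.026), 'red': (132, 0.1053, 0.026), 'ptr': (538, 0.0887, 0.0322), 'blue': (2674, 0.051, 0.0514)}
travel by pointer 0.0513 by plate 0.051
```

Travel is about 50 mm, inside the window. Back off slowly, clear the plate, then rise.

Emit:
move_arm(deltas=[-0.005, 0, 0, 0, 0, 0, 0, -0.01, 0, 0, 0, 0, 0, 0, -0.015, 0, 0, 0, 0, 0, 0, -0.02, 0, 0, 0, 0, 0, 0, -0.03, 0, 0, 0, 0, 0, 0, -0.045, 0, 0, 0, 0, 0, 0, -0.06, 0, 0, 0, 0, 0, 0, -0.06, 0, 0, 0, 0, 0, 0, -0.06, 0, -0.04, 0, 0, 0, 0, -0.06, 0, -0.08, 0, 0, 0, 0, -0.06, 0, -0.08, 0, 0, 0, 0, -0.06, 0, -0.08, 0, 0, 0, 0])

```text
t: 6.45
tool_pos: [0.5068, -0.2601, 0.1232]
orientation: [-1.963, -2.453, -0.0]
force: [0.2, 0.1, -0.0]
opening: 0.0006
gripper_force: 0.0
```

```bash
python3 -c "
from h import *
save('w3.png',travel())"
```

```text
6.5 [ 0.5062 -0.2598  0.1223] [-0.  -0.7 -0.8] {'green': None, 'red': (72, 0.1053, 0.0258), 'ptr': None, 'blue': (1405, 0.0364, 0.0516)}
```

View pics/w3.png

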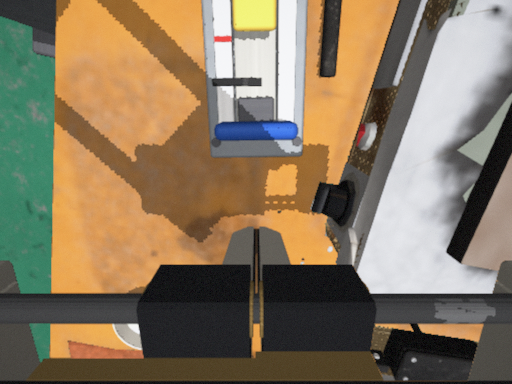

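The pointer (215–260, 82) covers the green mark, which puts the slide at about 36 mm of travel, caught in the middle notch. The fingers are clear and the marker hasn't moved.

```bash
python3 -c "
from h import *
print(robot.close_job())"
```

```text
the job is handed in; nothing more can be done
None
```

I pushed the slide past the first tooth to about 50 mm and let it come back. In the last picture it sat caught at the green mark (about 36 mm) with the fingers clear, and I handed the job in; no verdict was returned.

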